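Wedge up the front of the paint balance

ROBOT

A 7-joint arm with a two-finger parallel gripper is mounted at the origin on the work surface. World frame = base frame: x ahead of the robot, y to its left, z up, the work surface at z = 0. Lengths are in mm, angles in rad, forces in N, time in s.
With the tool pointing down it reaches from about 400 to 900 mm from the base axis. Payload 5.6 kg.
Tool frame: the origin (TCP) lies on the centre line of the jaws, within the pads' length; the fingertips stand 19 mm ahead of it and the grasp point (between the pads) is the TCP; x points along the fingers, z is the direction in which the jaws open and shut, and the axes are right-handed (so a half turn about x gives the same grasp; the last joint's range is limited). The gripper opens to 92 mm and grips with 3 to 60 N. Pads are 20 mm wide; open, the fingers measure 128 mm over their backs; the gripper's body (75 mm by 189 mm) begins 69 mm behind the grasp point.
Start: joints at [-1.175, 0.468, -0.012, 1.603, 0.006, 1.071, -0.056], TCP at [276.194, 588.409, 233.592] pointing down, gripper open.
Joint ranges: [-2.53, 2.53], [-0.31, 2.02], [-1.57, 1.55], [0.28, 2.44], [-1.29, 4.43], [0.15, 1.84], [-2.92, 2.92]. Speed limits (rad/s): [2.57, 2.57, 3.14, 3.14, 3.14, 3.14, 3.14].

INTERFACE

Orientations are given as a rotation vector (axis times angle).
In Python, from workcell import bot gives the robot as it stands.
- The arm moves only by the tool send_rows, never from a script. Its argument "motion" is a list that holds one entry, the list of rows, each a list of 5 numbers: the shift along the tool's x, y, z in mm, then the turn about the tool's x in rad, then the finger opening in mm, from 0 to 91.9. In form: [[[tx, ty, tz, spin, hand], ...]]. A call has 1 to 12 rows; each row shifts and turns the pose as measured when the row begins, along the tool's axes as they then stand; what a row does not reach is not made up. A row lasts 1/12 s, in which the tool goes at most 41.7 mm and 7.16 degrees, less where a joint would pass 70% of its speed; a pose out of reach is approached as far as the arm can. A call with a gripper value outside its range is refused whole. The fingers move at their own pace and stop on an object; "squeeze" is the grip in N (left out, the last holds). Time passes only in rows, so rows that do not move let the fingers close. It gives the time, the measured TCP pose, the force and the opening at its end, in the units of the state.
- bot.state(): the state, without advancing time (a new reading comes with each control period).
- bot.grab_frame(name): name is "scene" or "top" or "wrist"; returns a dict with "image" (480x640x3 uint8, red, green, blue), "range_z" (480x640 float32, mm along the optical axis (not along the pixel's ray), 0 where there is no reading), "camera_matrix" (3x3 intrinsics, pixels), "R" (3x3) and "t" (3): a world point X has camera coordinates R X + t; the wrist camera has in their place "T_tool_cam" (4x4, takes a point from camera to tool coordinates, whose origin is the TCP and whose axes are the tool frame's). Camera axes: x right, y down, z forward; pixel columns grow to the right and rows downward; lengths in mm; the calibration is good to about 2 mm. The wrist camera is an equidistant fisheye: a pixel r from the principal point sees the ray r / f radians off the axis. A picture is of the moment at which its call begins: read the wrist's pose just before it.
- bot.sign_off(): hands the job in, once; it reports no verdict.
The state is a dict: "clock": time; "joint_pos": joint angles; "dq": joint speeds; "effort": joint torques, N m; "tcp_pos": TCP position; "tcp_rot": TCP orientation; "force": force on the tool from outside, world axes, zero at the start; "ft_torque": the same for the moment, N m; "finger_gap": finger opening in mm.
Only numpy, scipy, OpenCV 4.12 (cv2) and the standard library are available. Lean on these libraries where they do the work, as an engineer would, in place of code of your own. Each camera call takes 0.05 s, during which the arm holds its last target. There are 200 camera calls.

TASK

I want to wind the balance's two front levelling feet, so take the load off them: pluck the wooden wedge from the pocket tray, lay it flat on the stone in front of the balance and slide it, thin end first and square to the front, under the middle of the balance's front edge until both front feet are just clear of the stone, about 3 mm and never more than 8 mm. Finish holding it: keep your grip on the wedge there, touching the balance with nothing but the wedge, and do not let go. Leave the two flat packers in the tray and the pot standing in the bowl.

Things in the scene. Friction and masses are not known exactly. Their poses are not given: they have to be found in the camera images.
- wedge_center (a point): Centre of the loose hardwood wedge, 120 x 30 mm, 45 g: 13.5 mm above its flat underside, half-way along. x runs from the thick to the thin end, z up. Upright parallel sides 30 mm apart; the top slopes evenly (1 in 5) from 27 mm high at the thick end (x = -60 mm) to 3 mm at the thin end (x = +60 mm). It starts in one of the tray's pockets, its thick end standing 19 mm above the tray.
- tray: Fixed plywood pocket tray, 150 mm (its x) by 200 mm (its y), 14 mm high; origin at the centre of its underside, on the bench. Three pockets 128 mm (x) by 36 mm (y), 8 mm deep (floor 6 mm above the bench), centred at y = -62, 0 and +62 mm; one holds the wedge, the others a flat packer each.
- packer_thick_center (a point): Centre of a flat rectangular packer of the same wood, 110 x 30 x 14 mm, in one of the pockets. Stays there.
- packer_thin_center (a point): Centre of a flat rectangular packer of the same wood, 110 x 30 x 9 mm, in one of the pockets. Stays there.
- stone: Fixed weighing stone, a grey slab 405 mm (its x) by 300 mm (its y), 40 mm high, the base the balance stands on; origin at the centre of its underside, on the bench. Its -x side is the front. The balance is centred on y = 0 and leaves the first 125 mm of the stone in front of it free.
- balance_front_edge (a point): Middle of the lower front edge of the balance's yellow case. x points from front to back (the way the wedge goes in), y along the edge, z up. The edge is 210 mm long, at the start 10 mm above the stone. The front rises 22 mm, then slopes back to 65 mm; the bowl's rim is 136 mm above the edge and at its nearest 73 mm behind it. Front feet: 24 mm discs, 35 mm behind, 80 mm to each side.
- balance (a joint): Angle by which the balance is tipped up, rad: 0 standing on all feet. It tips about its rear feet, which sit in rubber cups 235 mm behind the front edge, so it cannot slide. The front feet lie 200 mm from that axis: 0.015 rad is 3 mm under them. Lifted, the edge weighs about 7 N on the wedge; friction on wedge and stone is about 0.6.
- pot_center (a point): Centre of the closed white sample pot, 70 mm across, 72 mm high, about 0.2 kg, standing loose in the balance's bowl. Must stay standing.
There are look-alikes about, which are no part of the job. Leave any green look-alike of the part that bears packer_thick_center alone. What is shaped like the part that bears wedge_center but orange is not meant.

How it is judged:
By the outcome, as a careful person would: the job done as asked, in the order asked, and still so for the second after the job is handed in, while the arm keeps its last pose, push and grip.
It also fails if it takes over 42 s, if anything falls off the work surface, if the arm or the gripper's body presses on something with over 40 N, if the wrist force passes 120 N, or if a joint passes its speed limit or range.

## Working session

There is one attempt and no reset: what is moved stays moved. The work goes in short steps, Python scripts to look and compute and a tool call to move; the robot and the scene stay as the last step left them, time stands still between calls to the robot, and variables do not carry over. Pictures are saved under pics/ and viewed, about 8 in all and at most 12, crops included, and the job is handed in when it is done.

Besides the shell and the picture viewer there is one more tool, called after "Emit:" as name(argument=value, ...) on one line, values as JSON. send_rows: Moves the arm, as the interface text tells. Its arguments: {"type":"object","properties":{"motion":{"type":"array"},"squeeze":{"type":"number"}},"required":["motion"]}

```bash
mkdir -p pics
cat > h.py <<'E'
import numpy as np, cv2
from workcell import bot
def pts(f):
    K=f["camera_matrix"];z=f["range_z"].astype(float)
    v,u=np.mgrid[:480,:640]
    c=np.stack([(u-K[0,2])/K[0,0]*z,(v-K[1,2])/K[1,1]*z,z],-1)
    P=(c-np.array(f["t"]).ravel())@np.array(f["R"])
    P[z==0]=np.nan
    return P
E
python3 - <<'E'
from h import *
print(bot.state())
for n in("top","scene"):
    f=bot.grab_frame(n);cv2.imwrite(f"pics/{n}1.png",f["image"][:,:,::-1]);np.savez(f"{n}1.npz",P=pts(f),im=f["image"],K=f["camera_matrix"],R=f["R"],t=f["t"])
    print(n,f["camera_matrix"],f["R"],f["t"])
E
```

```text
{'clock': 0.0, 'joint_pos': array([-1.17497356,  0.46838096, -0.01161003,  1.60361227,  0.00598233,
        1.07140765, -0.05630225]), 'dq': array([ 0.00136859,  0.00210647, -0.00098341, -0.00096368,  0.00021521,
        0.00034223, -0.00118248]), 'effort': array([-9.59058016e-04, -5.20566273e+01, -1.25196707e-02, -2.43741935e+01,
       -5.65312395e-02,  1.74056768e-02,  1.83330312e-04]), 'tcp_pos': array([275.98760154, 587.89076003, 232.64256976]), 'tcp_rot': array([-0.88116769,  1.38690797,  0.87946326]), 'force': array([ 0.52139234,  0.61255804, -0.12905911]), 'ft_torque': array([ 0.00759896, -0.03006769,  0.02305748]), 'finger_gap': 91.98553866672252}
top [[540.5868716    0.         309.46819859]
 [  0.         540.5868716  241.90230473]
 [  0.           0.           1.        ]] [[-0.02155617 -0.99974236 -0.00710978]
 [-0.99277909  0.02224432 -0.11787654]
 [ 0.11800432  0.00451747 -0.99300281]] [ -55.99299285  577.83969545 1295.48350757]
scene [[475.98718476   0.         314.88965925]
 [  0.         475.98718476 242.57595767]
 [  0.           0.           1.        ]] [[-0.2583718   0.96591969  0.01559354]
 [ 0.70100621  0.19856835 -0.68495321]
 [-0.66470618 -0.16604143 -0.72842017]] [ 194.99635275 -291.20864912 1556.6309055 ]
```

View pics/top1.png

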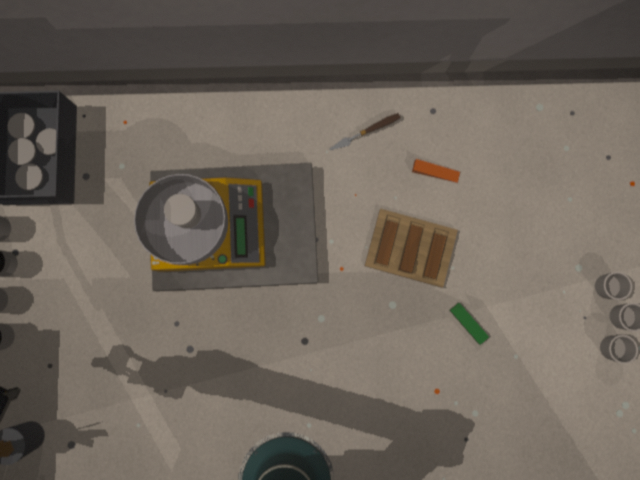

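View pics/scene1.png

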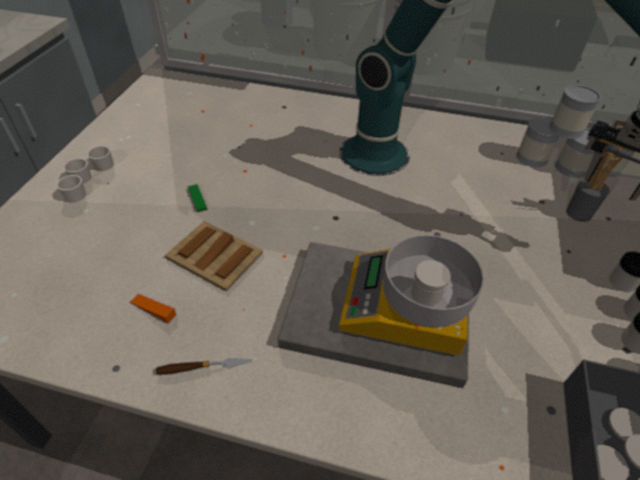

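Top view: the stone (152–325, 163–290) has the balance on it with its front facing right (edge near column 265). The tray is at (412, 247) with three brown parts, the orange decoy at (436, 171) and the green one at (469, 323).

Run:
```python
from h import *
for n in("top1","scene1"):
    d=np.load(n+".npz");P=d["P"];im=d["im"].astype(int)
    X,Y,Z=P[...,0],P[...,1],P[...,2]
    hsv=cv2.cvtColor(d["im"],cv2.COLOR_RGB2HSV)
    print(n)
    reg=(X>250)&(X<850)
    def rect(m,name):
        m=m.astype(np.uint8);k,l,s,c=cv2.connectedComponentsWithStats(m)
        for i in range(1,k):
            if s[i,4]<60: continue
            q=P[l==i];(cx,cy),(w,h),a=cv2.minAreaRect(q[:,:2].astype(np.float32))
            print(name,s[i],np.round([cx,cy,w,h,a],1),"z",np.round(np.percentile(q[:,2],[5,50,95]),1),"med",np.round(np.median(q,0),1))
    rect(reg&(Z>32)&(Z<46)&(Y>-150)&(Y<450)&(hsv[...,1]<70),"stone")
    rect(reg&(Z>7)&(Z<36)&(Y<-80)&(Y>-400),"tray+")
    rect(reg&(Y<-80)&(Y>-400)&(hsv[...,0]<18)&(hsv[...,1]>110)&(X>400)&(X<640)&(Z>3)&(im.sum(-1)<300),"brown")
    rect(reg&(hsv[...,0]>20)&(hsv[...,0]<30)&(hsv[...,1]>180)&(hsv[...,2]>120),"yellow")
d=np.load("top1.npz");P=d["P"]
big=cv2.resize(d["im"][200:295,355:470],None,fx=6,fy=6,interpolation=cv2.INTER_CUBIC)
d2=np.load("scene1.npz");b2=cv2.resize(d2["im"][215:295,155:275],(690,460),interpolation=cv2.INTER_CUBIC)
cv2.imwrite("pics/c.png",np.vstack([cv2.resize(big,(480,396)),cv2.resize(b2,(480,320))[:204]])[:,:,::-1])
# heights along rows of tray
for u,v in[(390,225),(388,241),(385,258),(415,230),(411,248),(407,265),(440,240),(435,255),(430,272),(402,235)]: print(u,v,np.round(P[v-1:v+2,u-1:u+2].reshape(-1,3).mean(0),1))
```

```text
top1
stone [ 150  162  168  129 9014] [622.  119.7 301.  404.8   1.7] z [35.9 40.4 44.4] med [595.5  12.1  40.4]
tray+ [412 158  28  21 354] [ 763.  -370.5   70.5   38.8   74.5] z [11.  20.6 28.6] med [ 759.2 -365.8   20.6]
tray+ [ 365  208   80   79 4168] [ 560.4 -320.7  200.3  152.7   73.2] z [ 9.2 15.3 25.4] med [ 557.2 -312.7   15.3]
brown [ 375  216   70   67 2779] [ 556.4 -329.6  173.2  142.1   73.8] z [ 7.7 15.9 27.4] med [ 552.3 -321.4   15.9]
yellow [207 178  20   6  66] [719.2 144.5  46.7  12.1  75.8] z [111.7 115.2 119.2] med [717.9 137.7 115.2]
yellow [152 261  44   8 164] [521.7 244.8 101.1  16.7  89.2] z [111.1 115.  118.9] med [517.7 260.2 115. ]
scene1
stone [ 277  242  191  140 8613] [617.9 115.4 304.7 404.5   1.9] z [37.  40.4 43.2] med [716.6  11.7  40.4]
tray+ [ 177  221   85   69 3147] [ 557.5 -322.7  200.4  154.5   72.8] z [10.2 15.5 25.8] med [ 563.4 -307.9   15.5]
tray+ [147 300  29  23 363] [ 758.3 -369.5   65.3   31.6   74.7] z [ 9.2 20.6 27.8] med [ 762.5 -362.6   20.6]
brown [ 178  224   81   59 2233] [ 560.6 -321.   192.2  147.1   73.3] z [10.2 15.9 27.7] med [ 559.7 -314.    15.9]
yellow [372 315  42  13 143] [715.8 152.   83.4  14.4  85.2] z [112.1 115.2 117.6] med [715.5 141.8 115.2]
yellow [419 318  48  21 342] [707.8 259.8  44.4 103.7  26.5] z [112.6 115.1 117.7] med [706.  272.2 115.1]
390 225 [ 616.8 -270.9   14.7]
388 241 [ 576.9 -264.7   12.7]
385 258 [ 534.1 -255.    16.9]
415 230 [ 603.  -333.1   13.3]
411 248 [ 557.1 -319.7   21.3]
407 265 [ 514.6 -306.5   29.4]
440 240 [ 575.6 -392.5   20.5]
435 255 [ 538.5 -378.3   20.5]
430 272 [ 496.8 -364.2   19.4]
402 235 [ 590.8 -299.7   16. ]
```

View pics/c.png

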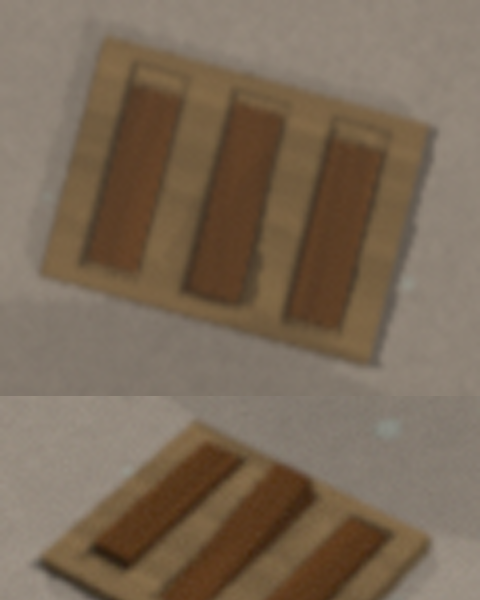

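The wedge is in the middle pocket. Its height rises from 13 to 29 mm towards low x, so its thick end is at about (505, −304). Next I'll work out the frames and the moves.

```bash
cat >> h.py <<'E'
from scipy.spatial.transform import Rotation as Ro
def plan(tgt,yawz=None):
    """print what is to go: world delta, in tool axes, and spin to bring tool z to world yaw (deg)"""
    s=bot.state();R=Ro.from_rotvec(s["tcp_rot"]).as_matrix();p=np.array(s["tcp_pos"])
    d=np.array(tgt)-p
    print("t",round(s["clock"],2),"tcp",p.round(1),"gap",round(s["finger_gap"],1),"F",s["force"].round(1),"q",s["joint_pos"].round(2))
    zy=np.degrees(np.arctan2(R[1,2],R[0,2]));print("xaxis",R[:,0].round(3),"z yaw",zy.round(2),"todo tool",(R.T@d).round(1))
    if yawz is not None:
        sp=-(yawz-zy);sp=(sp+180)%360-180
        print("spin rad",np.radians(sp).round(4),"after spin, tool:",(Ro.from_rotvec([np.radians(sp),0,0]).inv().as_matrix()@(R.T@d)).round(1))
E
python3 - <<'E'
from h import *
plan([520,-310,300],73.3)
f=bot.grab_frame("wrist");print(f["T_tool_cam"].round(3),f["camera_matrix"])
for n in("top1","scene1"):
    d=np.load(n+".npz");P=d["P"];a=np.radians(-16.7);c=np.array([559,-321.7])
    e=np.array([np.cos(a),np.sin(a)]);g=np.array([-e[1],e[0]])
    q=P[...,:2]-c;x=q@e;y=q@g;Z=P[...,2]
    hsv=cv2.cvtColor(d["im"],cv2.COLOR_RGB2HSV)
    m=(abs(x)<70)&(abs(y)<22)&(Z>17)
    v=(d["im"].astype(int).sum(-1)<260)
    A=np.c_[x[m&(abs(y)<12)],np.ones((m&(abs(y)<12)).sum())]
    print(n,"slope fit",np.linalg.lstsq(A,Z[m&(abs(y)<12)],rcond=None)[0],"y",np.percentile(y[m],[2,50,98]),"xmin",np.percentile(x[m],[1,3]))
    m=(abs(x)<90)&(abs(y)<110)&(Z>8)&(Z<35)
    print("tray ext",np.percentile(x[m],[.5,99.5]),np.percentile(y[m],[.5,99.5]))
    # stone edges/balance front in approx stone frame
    a=np.radians(91.8);e=np.array([np.cos(a),np.sin(a)]);g=np.array([-e[1],e[0]])
    q=P[...,:2]-np.array([620,117.5]);x=q@e;y=q@g
    m=(abs(x)<240)&(abs(y)<190)&(Z>25)&(Z<46);print("stone ext",np.percentile(x[m],[.3,99.7]),np.percentile(y[m],[.3,99.7]))
    m=(abs(x)<240)&(abs(y)<80)&(Z>55)
    print("balance front x",np.percentile(x[m],[.2,.5,1,2]))
E
```

```text
t 0.1 tcp [276.  588.  232.7] gap 91.6 F [ 0.7 -0.2  0.7] q [-1.18  0.47 -0.01  1.6   0.01  1.07 -0.06]
xaxis [-0.001 -0.001 -1.   ] z yaw 64.86 todo tool [ -66.1 -602.4 -709.3]
spin rad -0.1473 after spin, tool: [ -66.1 -491.7 -790.1]
[[ 0.00000e+00 -2.71000e-01  9.63000e-01 -1.50505e+02]
 [ 0.00000e+00 -9.63000e-01 -2.71000e-01  7.55460e+01]
 [ 1.00000e+00  0.00000e+00 -0.00000e+00 -8.70000e-02]
 [ 0.00000e+00  0.00000e+00  0.00000e+00  1.00000e+00]] [[371.64829954   0.         320.80348455]
 [  0.         371.64829954 242.97678786]
 [  0.           0.           1.        ]]
top1 slope fit [-0.13833775 22.45595174] y [-19.36539753   0.99234717  17.36800841] xmin [-65.31734577 -60.5035595 ]
tray ext [-73.45264681  76.07248429] [-97.79912449 100.51723271]
stone ext [-199.63879531  201.70429204] [-150.77330128  148.2747718 ]
balance front x [-75.41936463 -75.0029671  -73.60985184 -70.71401111]
scene1 slope fit [-0.15141167 21.87820687] y [-17.58363809  -0.25918691  18.98544851] xmin [-62.91056494 -60.89037691]
tray ext [-75.72204217  74.54710929] [-103.34854766   96.95560429]
stone ext [-203.10722522  199.26600783] [-149.17215977  149.25607534]
balance front x [-78.48769475 -77.46834843 -75.89820508 -72.69800247]
```

Emit:
send_rows(motion=[[[-6,-29.5,-18.4,0,46],[-6,-29.5,-18.4,0,46],[-6,-29.5,-18.4,0,46],[-6,-29.5,-18.4,0,46],[-6,-29.5,-18.4,0,46],[-6,-29.5,-18.4,0,46],[-6,-29.5,-18.4,0,46],[-6,-29.5,-18.4,0,46],[-6,-29.5,-18.4,0,46],[-6,-29.5,-18.4,0,46],[-6,-29.5,-18.4,0,46],[-6,-29.5,-18.4,0,46]]], squeeze=30)

```text
clock: 1.15
tcp_pos: [505.0, 230.1, 301.6]
tcp_rot: [-0.895, 1.39, 0.897]
force: [0.6, -0.3, 0.5]
finger_gap: 45.9
```

```bash
python3 -c "
from h import *
plan([520,-310,200],-106.7)"
```

```text
t 1.15 tcp [505.  230.1 301.6] gap 45.9 F [ 0.6 -0.3  0.5] q [-0.62  0.25  0.16  1.76 -0.04  1.15  0.7 ]
xaxis [-0.01  -0.005 -1.   ] z yaw 65.95 todo tool [ 104.  -234.6 -486.2]
spin rad 3.0133 after spin, tool: [104.  170.5 512.2]
```

Emit:
send_rows(motion=[[[0,-17,-35,0,46],[0,-17,-35,0,46],[0,-17,-35,0,46],[0,-17,-35,0,46],[0,-17,-35,0,46],[0,-17,-35,0,46],[0,-17,-35,0,46],[0,-17,-35,0,46],[8,-17,-35,0,46],[12,-17,-35,0,46],[12,-17,-35,0,46],[12,-17,-35,0,46]]])

```text
clock: 2.15
tcp_pos: [521.5, -255.9, 262.2]
tcp_rot: [-0.899, 1.38, 0.894]
force: [0.2, 0.0, 0.5]
finger_gap: 46.0
```

Emit:
send_rows(motion=[[[0,0,0,0.12,46],[0,0,0,0.12,46],[0,0,0,0.12,46],[0,0,0,0.12,46],[0,0,0,0.12,46],[0,0,0,0.12,46],[0,0,0,0.12,46],[0,0,0,0.12,46],[0,0,0,0.12,46],[0,0,0,0.12,46],[0,0,0,0.12,46],[0,0,0,0.12,46]]])

```text
clock: 3.15
tcp_pos: [513.2, -269.7, 255.6]
tcp_rot: [0.267, 1.564, -0.279]
force: [0.2, 0.2, -0.5]
finger_gap: 45.7
```

Emit:
send_rows(motion=[[[0,0,0,0.12,46],[0,0,0,0.12,46],[0,0,0,0.12,46],[0,0,0,0.12,46],[0,0,0,0.12,46],[0,0,0,0.12,46],[0,0,0,0.12,46],[0,0,0,0.12,46],[0,0,0,0.12,46],[0,0,0,0.12,46],[0,0,0,0.12,46],[0,0,0,0.12,46]]])

```text
clock: 4.15
tcp_pos: [512.2, -266.5, 253.1]
tcp_rot: [1.4, 1.073, -1.424]
force: [0.6, -0.1, -0.0]
finger_gap: 45.7
```

Run:
```python
from h import *
plan([520,-310,200],-106.7)
s=bot.state();f=bot.grab_frame("wrist");K=f["camera_matrix"]
cv2.imwrite("pics/w1.png",f["image"][:,:,::-1])
np.savez("w1.npz",im=f["image"],z=f["range_z"],K=K,T=f["T_tool_cam"],p=s["tcp_pos"],r=s["tcp_rot"])
```

```text
t 4.15 tcp [ 512.2 -266.5  253.1] gap 45.7 F [ 0.6 -0.1 -0. ] q [-0.4   0.53  1.14  1.81 -0.51  1.16 -0.94]
xaxis [-0.015 -0.002 -1.   ] z yaw -105.86 todo tool [53.1 20.2 39.4]
spin rad 0.0146 after spin, tool: [53.1 20.8 39.1]
```

View pics/w1.png

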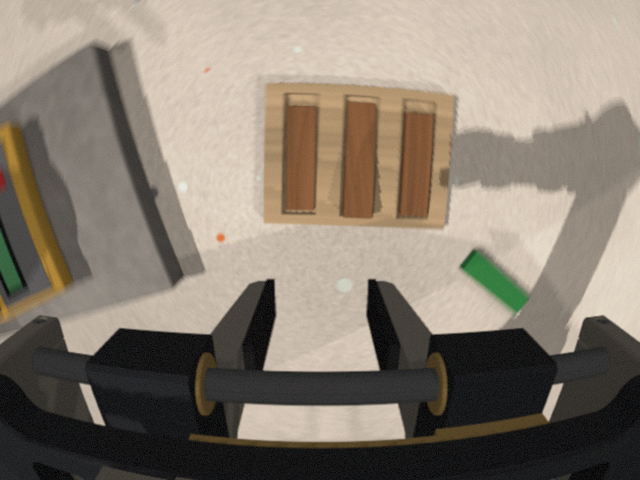

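Wrist view: the wedge is in the middle pocket, columns 343–378, with its thick end at row ~217 and thin end at row ~98. The tray looks square to the jaws.

```bash
cat >> h.py <<'E'
def wpts(d):
    K=d["K"];z=d["z"].astype(float);v,u=np.mgrid[:480,:640]
    dx=(u-K[0,2])/K[0,0];dy=(v-K[1,2])/K[1,1];r=np.hypot(dx,dy);k=np.where(r>1e-6,np.tan(np.minimum(r,1.4))/np.maximum(r,1e-9),1)
    c=np.stack([dx*k*z,dy*k*z,z],-1);T=d["T"]
    t=c@T[:3,:3].T+T[:3,3]
    return t@Ro.from_rotvec(d["r"]).as_matrix().T+d["p"], t
E
python3 - <<'E'
from h import *
d=np.load("w1.npz");P,t=wpts(d)
hsv=cv2.cvtColor(d["im"],cv2.COLOR_RGB2HSV).astype(int);im=d["im"].astype(int)
for v,u in[(155,360),(110,362),(205,358),(60,350),(90,270),(220,270),(90,450),(225,440),(155,300),(155,418)]:print(v,u,im[v,u],hsv[v,u],P[v,u].round(1))
tray=(P[...,2]>8)&(P[...,2]<40);tray[:70]=0;tray[235:]=0;tray[:,:255]=0;tray[:,465:]=0
print("tray",cv2.minAreaRect(P[tray][:,:2].astype(np.float32)))
m=(hsv[...,1]>115)&(hsv[...,0]<15)&(im.sum(-1)<330)&(np.mgrid[:480,:640][0]<235)
m=cv2.morphologyEx(m.astype(np.uint8),cv2.MORPH_OPEN,np.ones((3,3)))
k,l,s,c=cv2.connectedComponentsWithStats(m)
for i in range(1,k):
    if s[i,4]<300: continue
    q=P[l==i];print(s[i],cv2.minAreaRect(q[:,:2].astype(np.float32)),np.percentile(q[:,2],[2,50,98]).round(1))
    w=t[l==i];print(" tool y",np.percentile(w[:,1],[1,99]).round(1),"z",np.percentile(w[:,2],[1,50,99]).round(1))
E
```

```text
155 360 [130  89  56] [ 13 145 130] [ 558.3 -323.2   19. ]
110 362 [140  95  64] [ 12 138 140] [ 603.3 -338.8    9.3]
205 358 [127  86  56] [ 13 143 127] [ 510.3 -307.2   30.1]
60 350 [221 206 188] [ 16  38 221] [ 660.3 -342.8   -0.7]
90 270 [186 153 116] [ 16  96 186] [ 649.6 -252.9   14. ]
220 270 [190 159 121] [ 17  93 190] [ 516.9 -212.5   12.4]
90 450 [218 205 188] [ 17  35 218] [ 603.9 -443.5   -1.1]
225 440 [176 144 110] [ 15  96 176] [ 461.1 -391.8   14.7]
155 300 [128  86  57] [ 12 141 128] [ 574.8 -263.6   14.2]
155 418 [131  88  56] [ 13 146 131] [ 587.7 -287.2  402.5]
tray ((557.6885375976562, -322.086669921875), (201.26248168945312, 150.92849731445312), 73.00569152832031)
[ 342  102   34  116 3397] ((556.5921020507812, -309.46942138671875), (60.06575393676758, 122.88626098632812), 73.89363861083984) [ 5.9 20.8 32.3]
 tool y [  1.5 118.1] z [22.9 39.5 57.2]
[ 286  106   30  104 2983] ((571.59912109375, -264.5186462402344), (33.337589263916016, 109.76790618896484), 72.20667266845703) [12.1 14.4 16. ]
 tool y [  6.6 113. ] z [-36.1 -21.1  -5.8]
[ 399  112   35  105 2966] ((544.9042358398438, -338.2013854980469), (122.78539276123047, 112.27228546142578), 72.77857971191406) [ 6.8 19.3 21. ]
 tool y [ -1.3 108.3] z [ 85.2 100.4 120. ]
```

Emit:
send_rows(motion=[[[10,5,10,0.02,46],[10,5,10,0,46],[10,5,10,0,46],[10,5,9,0,46],[20,0,0,0,46],[20,0,0,0,46],[20,0,0,0,46],[20,0,0,0,46],[20,0,0,0,46],[15,0,0,0,46],[0,0,0,0,46],[0,0,0,0,46]]])

```text
clock: 5.2
tcp_pos: [519.0, -309.6, 88.9]
tcp_rot: [1.394, 1.081, -1.419]
force: [0.1, -1.3, 0.1]
finger_gap: 46.3
```

```bash
cat >> h.py <<'E'
def shot(n):
    s=bot.state();f=bot.grab_frame("wrist")
    cv2.imwrite(f"pics/{n}.png",f["image"][:,:,::-1]);np.savez(n+".npz",im=f["image"],z=f["range_z"],K=f["camera_matrix"],T=f["T_tool_cam"],p=s["tcp_pos"],r=s["tcp_rot"])
E
python3 - <<'E'
from h import *
plan([520,-310,36],-107)
shot("w2")
d=np.load("w2.npz");P,t=wpts(d)
hsv=cv2.cvtColor(d["im"],cv2.COLOR_RGB2HSV).astype(int);im=d["im"].astype(int)
m=(hsv[...,1]>115)&(hsv[...,0]<16)&(im.sum(-1)<330)&(abs(t[...,2])<22)&(P[...,2]<40)
m=cv2.morphologyEx(m.astype(np.uint8),cv2.MORPH_OPEN,np.ones((3,3)))
k,l,s,c=cv2.connectedComponentsWithStats(m)
for i in range(1,k):
    if s[i,4]<300: continue
    w=t[l==i];print(s[i]);
    for a in range(-30,110,12):
        q=w[(w[:,1]>a)&(w[:,1]<a+6)]
        if len(q)>10:print(a,"z",np.percentile(q[:,2],[2,98]).round(1),"x",np.median(q[:,0]).round(1))
    print("tool y",np.percentile(w[:,1],[.5,2,98,99.5]).round(1))
E
```

```text
t 5.2 tcp [ 519.  -309.6   88.9] gap 46.3 F [ 0.1 -1.3  0.1] q [-0.17  0.76  0.92  1.85 -0.74  0.93 -0.74]
xaxis [-0.018 -0.    -1.   ] z yaw -105.36 todo tool [52.9  2.  -0.1]
spin rad 0.0286 after spin, tool: [52.9  1.9 -0.2]
[ 295  106   56  198 6377]
-18 z [-15.6   5.2] x 58.0
-6 z [-14.8  13.7] x 60.3
6 z [-14.7  14.2] x 62.3
18 z [-13.8  14.6] x 64.4
30 z [-13.4  15.2] x 66.7
42 z [-12.7  15.7] x 68.9
54 z [-12.8  16.4] x 71.1
66 z [-12.2  17.1] x 73.4
78 z [-11.7  17.3] x 75.4
90 z [ 7.9 13.6] x 77.8
tool y [-18.8 -16.9  90.4  96.7]
```

View pics/w2.png

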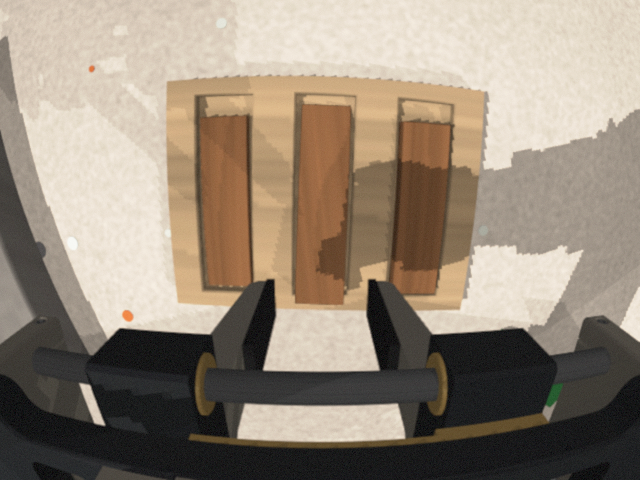

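The jaws straddle the wedge, with the thick end 19 mm behind the grasp line. A spin of 0.035 rad is still needed. I'll descend and grip.

Emit:
send_rows(motion=[[[10,0,0,0.035,46],[15,0,0,0,46],[15,0,0,0,46],[9,0,0,0,46],[3,0,0,0,46],[2,0,0,0,46]]])

```text
clock: 5.75
tcp_pos: [520.8, -310.2, 33.4]
tcp_rot: [1.422, 1.055, -1.44]
force: [-5.3, 4.8, 34.8]
finger_gap: 46.1
```

```bash
python3 -c "
from h import *
plan([520,-310,35.5],-107.3)"
```

```text
t 5.75 tcp [ 520.8 -310.2   33.4] gap 46.1 F [-5.3  4.8 34.8] q [-0.12  0.84  0.85  1.86 -0.82  0.85 -0.72]
xaxis [-0.012 -0.002 -1.   ] z yaw -107.44 todo tool [-2.1 -0.8  0. ]
spin rad -0.0024 after spin, tool: [-2.1 -0.8  0. ]
```

Emit:
send_rows(motion=[[[-2,0,0,0,46],[0,0,0,0,25],[0,0,0,0,20],[0,0,0,0,20],[0,0,0,0,20],[0,0,0,0,20]]], squeeze=30)

```text
clock: 6.25
tcp_pos: [520.9, -311.0, 35.4]
tcp_rot: [1.422, 1.054, -1.44]
force: [-0.6, -0.1, -0.4]
finger_gap: 29.8
```

Emit:
send_rows(motion=[[[-5,0,0,0,20],[-10,0,0,0,20],[-15,0,0,0,20],[-20,0,0,0,20],[-20,0,0,0,20],[-20,0,0,0,20],[-10,0,0,0,20]]])

```text
clock: 6.83
tcp_pos: [520.6, -310.5, 142.8]
tcp_rot: [1.422, 1.056, -1.444]
force: [0.5, -1.1, -0.2]
finger_gap: 29.9
```

```bash
python3 -c "
from h import *
plan([625.8,-115,130],1.8)"
```

```text
t 6.83 tcp [ 520.6 -310.5  142.8] gap 29.9 F [ 0.5 -1.1 -0.2] q [-0.21  0.7   0.99  1.82 -0.68  1.01 -0.82]
xaxis [-0.015 -0.001 -1.   ] z yaw -107.54 todo tool [  11.    41.5 -218.2]
spin rad -1.9084 after spin, tool: [ 11.  192.1 111.5]
```

Emit:
send_rows(motion=[[[0,0,0,-0.12,20],[0,0,0,-0.12,20],[0,0,0,-0.12,20],[0,0,0,-0.12,20],[0,0,0,-0.12,20],[0,0,0,-0.12,20],[0,0,0,-0.12,20],[0,0,0,-0.12,20],[0,0,0,-0.12,20],[0,0,0,-0.12,20],[0,0,0,-0.12,20],[0,0,0,-0.12,20]]])

```text
clock: 7.83
tcp_pos: [522.0, -313.0, 157.3]
tcp_rot: [0.291, 1.55, -0.306]
force: [1.5, -0.8, -1.1]
finger_gap: 29.7
```

Emit:
send_rows(motion=[[[0,0,0,-0.12,20],[0,0,0,-0.12,20],[0,0,0,-0.12,20],[0,0,0,-0.12,20],[0,20,15,0,20],[0,20,15,0,20],[0,20,15,0,20],[0,20,15,0,20],[0,20,15,0,20],[0,20,15,0,20]]])

```text
clock: 8.67
tcp_pos: [593.6, -191.2, 164.6]
tcp_rot: [-0.099, 1.568, 0.069]
force: [-0.7, -1.2, -0.0]
finger_gap: 29.8
```

```bash
python3 -c "
from h import *
plan([626,-85,130],1.8)"
```

```text
t 8.67 tcp [ 593.6 -191.2  164.6] gap 29.8 F [-0.7 -1.2 -0. ] q [-0.12  0.53  0.51  1.76 -0.29  0.92  0.6 ]
xaxis [ 0.002 -0.019 -1.   ] z yaw 6.11 todo tool [ 32.6 102.8  43.5]
spin rad 0.0752 after spin, tool: [ 32.6 105.7  35.7]
```

Emit:
send_rows(motion=[[[0,0,0,0.075,20],[5,18,6,0,20],[5,18,6,0,20],[5,18,6,0,20],[5,18,6,0,20],[5,18,6,0,20],[5,16,6,0,20],[0,0,0,0,20],[0,0,0,0,20]]])

```text
clock: 9.42
tcp_pos: [630.8, -75.1, 138.0]
tcp_rot: [-0.044, 1.563, 0.01]
force: [0.3, -1.5, -0.7]
finger_gap: 29.4
```

Run:
```python
from h import *
plan([626,-70,130],1.8)
shot("w3")
d=np.load("w3.npz");P,t=wpts(d)
for v in range(60,330,15): print(v,[tuple(P[v,u].round(0)) for u in(200,320,440)])
```

```text
t 9.42 tcp [630.8 -75.1 138. ] gap 29.4 F [ 0.3 -1.5 -0.7] q [-0.31  0.58  0.5   1.75 -0.32  0.88  0.36]
xaxis [ 0.008 -0.022 -1.   ] z yaw 1.97 todo tool [ 7.9  5.5 -4.7]
spin rad 0.003 after spin, tool: [ 7.9  5.4 -4.7]
60 [(np.float64(558.0), np.float64(47.0), np.float64(76.0)), (np.float64(627.0), np.float64(46.0), np.float64(73.0)), (np.float64(696.0), np.float64(52.0), np.float64(76.0))]
75 [(np.float64(555.0), np.float64(40.0), np.float64(67.0)), (np.float64(627.0), np.float64(43.0), np.float64(38.0)), (np.float64(699.0), np.float64(44.0), np.float64(69.0))]
90 [(np.float64(546.0), np.float64(34.0), np.float64(38.0)), (np.float64(628.0), np.float64(33.0), np.float64(39.0)), (np.float64(708.0), np.float64(39.0), np.float64(40.0))]
105 [(np.float64(547.0), np.float64(23.0), np.float64(39.0)), (np.float64(628.0), np.float64(17.0), np.float64(111.0)), (np.float64(709.0), np.float64(29.0), np.float64(40.0))]
120 [(np.float64(547.0), np.float64(13.0), np.float64(39.0)), (np.float64(628.0), np.float64(10.0), np.float64(113.0)), (np.float64(710.0), np.float64(18.0), np.float64(39.0))]
[... 1636 characters left out ...]
 np.float64(-111.0), np.float64(-1.0)), (np.float64(630.0), np.float64(-58.0), np.float64(127.0)), (np.float64(736.0), np.float64(-104.0), np.float64(0.0))]
285 [(np.float64(529.0), np.float64(-125.0), np.float64(-0.0)), (np.float64(631.0), np.float64(-65.0), np.float64(129.0)), (np.float64(738.0), np.float64(-118.0), np.float64(1.0))]
300 [(np.float64(528.0), np.float64(-140.0), np.float64(-1.0)), (np.float64(631.0), np.float64(-72.0), np.float64(129.0)), (np.float64(740.0), np.float64(-133.0), np.float64(-0.0))]
315 [(np.float64(526.0), np.float64(-155.0), np.float64(-1.0)), (np.float64(631.0), np.float64(-79.0), np.float64(131.0)), (np.float64(743.0), np.float64(-148.0), np.float64(1.0))]
```

View pics/w3.png

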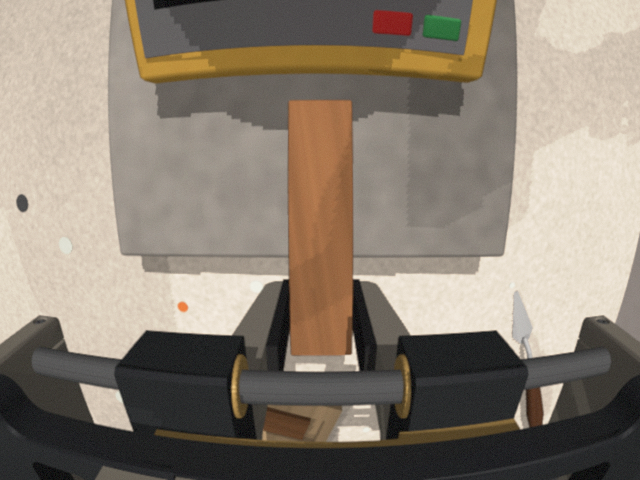

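Wrist view: wedge held along columns 289–352 with the tip at row 100. The balance's front edge is at row ~78, columns 143–483, and the stone's front is at row ~256. Next I fit lines to these for yaw and centring.

```bash
cat > fit.py <<'E'
from h import *
def fit(n):
    d=np.load(n+".npz");P,t=wpts(d);Z=P[...,2];out=[]
    hsv=cv2.cvtColor(d["im"],cv2.COLOR_RGB2HSV)
    F=[];S=[]
    for u in list(range(165,280))+list(range(365,465)):
        c=Z[:,u];r=np.where((c[:140]>53)&(c[:140]<80))[0]
        if len(r): F.append(t[r.max(),u,:])
        r=np.where((c[200:300]>34)&(c[200:300]<46))[0]
        if len(r): S.append(t[200+r.max(),u,:])
    for nm,Q in(("front",F),("stone",S)):
        Q=np.array(Q);
        if len(Q)<20: continue
        for _ in range(3):
            a=np.polyfit(Q[:,2],Q[:,1],1);r=abs(Q[:,1]-np.polyval(a,Q[:,2]));Q=Q[r<max(1.5,2*np.median(r))]
        print(nm,"tool y = %.4f z + %.2f"%tuple(a),len(Q),"x med",np.median(Q[:,0]).round(1))
    # ends of front edge (yellow), at row of front
    ye=(hsv[...,0]>15)&(hsv[...,0]<30)&(hsv[...,1]>150)&(Z>50)&(Z<85)&(np.mgrid[:480,:640][0]<110)
    if ye.any(): print("yellow tool z",np.percentile(t[ye][:,2],[.3,99.7]).round(1))
    st=(Z>35)&(Z<45);L=[];
    for v in range(120,245,5):
        u=np.where(st[v])[0]
        if len(u)>50:L.append((t[v,u.min(),1],t[v,u.min(),2],t[v,u.max(),2]))
    L=np.array(L)
    if len(L): print("stone mid z vs y",np.polyfit(L[:,0],L[:,1:].mean(1),1).round(4),"width",np.median(L[:,2]-L[:,1]).round(1))
    wd=(abs(t[...,2])<25)&(hsv[...,1]>110)&(hsv[...,0]<18)&(t[...,1]>14)&(t[...,1]<85)&(t[...,0]<40)
    C=[]
    for a in range(15,76,5):
        q=t[wd&(t[...,1]>a)&(t[...,1]<a+5)]
        if len(q)>20:C.append((a+2.5,q[:,2].min()/2+q[:,2].max()/2,np.median(q[:,0])))
    C=np.array(C);print("wedge centre z = ",np.polyfit(C[:,0],C[:,1],1).round(4),"top slope",np.polyfit(C[:,0],C[:,2],1).round(4))
    w=t[(abs(t[...,2])<12)&(hsv[...,1]>110)&(hsv[...,0]<18)&(t[...,1]<110)&(t[...,0]<60)&(t[...,0]>-30)]
    print("wedge y",np.percentile(w[:,1],[.5,99.5]).round(1))
E
python3 -c "
from fit import *
fit('w3')"
```

```text
front tool y = -0.0045 z + 118.60 215 x med 80.2
stone tool y = 0.0018 z + -4.96 214 x med 100.4
yellow tool z [-108.9   96.7]
stone mid z vs y [ 5.8000e-03 -7.1905e+00] width 296.4
wedge centre z =  [-0.0073  0.5074] top slope [0.1915 7.817 ]
wedge y [-23.1  95. ]
```

Emit:
send_rows(motion=[[[5,5,-2,0.008,20],[10,5,-2,0,20],[15,5,-2.5,0,20],[15,3.5,0,0,20],[10,0,0,0,20],[5,0,0,0,20],[2,0,0,0,20],[0,0,0,0,20]]])

```text
clock: 10.13
tcp_pos: [621.6, -65.3, 73.1]
tcp_rot: [-0.03, 1.561, -0.009]
force: [-0.2, -1.2, 0.3]
finger_gap: 29.4
```

```bash
python3 -c "
from fit import *
plan([624,-60,69.4],1.8)
shot('w4');fit('w4')"
```

```text
t 10.13 tcp [621.6 -65.3  73.1] gap 29.4 F [-0.2 -1.2  0.3] q [-0.3   0.65  0.46  1.81 -0.37  0.76  0.36]
xaxis [ 0.009 -0.025 -1.   ] z yaw 0.8 todo tool [3.6 5.3 2.4]
spin rad -0.0175 after spin, tool: [3.6 5.3 2.5]
front tool y = 0.0162 z + 107.14 215 x med 15.8
stone tool y = -0.0015 z + -8.50 167 x med 33.8
yellow tool z [-101.9  103. ]
stone mid z vs y [-0.0075  1.6146] width 296.6
wedge centre z =  [-0.0093  0.7737] top slope [0.1915 7.7828]
wedge y [-23.1  94.8]
```

Emit:
send_rows(motion=[[[1.5,3,0.7,0,20],[1.5,2,0,0,20],[1.5,0,0,0,20],[1,0,0,0,20]]])

```text
clock: 10.52
tcp_pos: [624.0, -61.1, 69.7]
tcp_rot: [-0.03, 1.557, -0.01]
force: [-0.3, -0.9, 2.4]
finger_gap: 29.1
```

```bash
python3 -c "
from fit import *
plan([624,-60,69.4],1.8)"
```

```text
t 10.52 tcp [624.  -61.1  69.7] gap 29.1 F [-0.3 -0.9  2.4] q [-0.3   0.66  0.46  1.81 -0.37  0.75  0.35]
xaxis [ 0.013 -0.025 -1.   ] z yaw 0.74 todo tool [ 0.2  1.1 -0. ]
spin rad -0.0185 after spin, tool: [0.2 1.1 0. ]
```

Touchdown. I'll open a little so the wedge lies flat, go 5 mm lower and regrip.

Emit:
send_rows(motion=[[[0,0,0,0,38],[0,0,0,0,38],[2.5,0,0,-0.007,38],[2.5,0,0,0,38],[0,0,0,0,20],[0,0,0,0,20],[0,0,0,0,20],[0,0,0,0,20]]], squeeze=40)

```text
clock: 11.18
tcp_pos: [625.1, -60.9, 65.1]
tcp_rot: [-0.036, 1.555, -0.003]
force: [0.6, -0.1, 0.2]
finger_gap: 29.4
```

Run:
```python
from fit import *
plan([624,-40,64.5],1.8)
shot('w5');fit('w5')
f=bot.grab_frame("scene");np.savez("s5.npz",P=pts(f))
cv2.imwrite("pics/s5.png",np.vstack([cv2.resize(f["image"][230:390,260:480],(704,512))])[:,:,::-1])
```

```text
t 11.18 tcp [625.1 -60.9  65.1] gap 29.4 F [ 0.6 -0.1  0.2] q [-0.3   0.66  0.45  1.81 -0.37  0.74  0.36]
xaxis [ 0.016 -0.025 -1.   ] z yaw 1.21 todo tool [ 0.1 20.9 -0.7]
spin rad -0.0103 after spin, tool: [ 0.1 20.9 -0.5]
front tool y = 0.0087 z + 102.70 215 x med 7.8
stone tool y = -0.0044 z + -4.84 169 x med 25.6
yellow tool z [-104.3  100.3]
stone mid z vs y [-0.0026 -1.9337] width 296.2
wedge centre z =  [-0.0075  0.506 ] top slope [0.175  3.5521]
wedge y [-23.3  94.8]
```

View pics/w5.png

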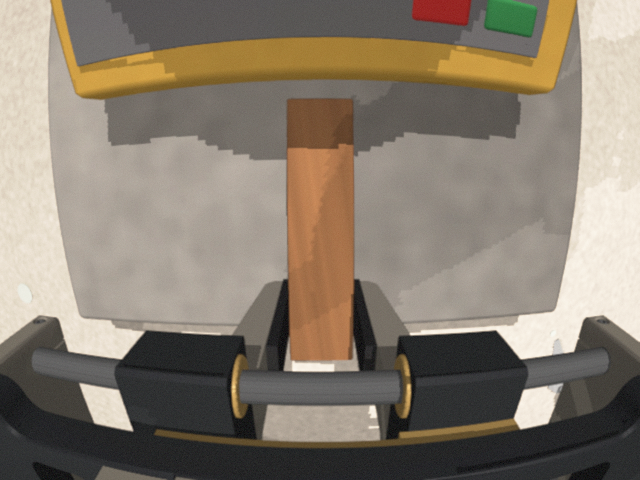

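Flat on the stone, square within 0.1° and 1.8 mm off the balance's middle. I'll correct that while sliding in to just before contact.

Emit:
send_rows(motion=[[[-0.1,3,-1,0,20],[-0.1,5,-0.8,0,20],[-0.1,6,0,0,20],[-0.1,6,0,0,20],[-0.1,6,0,0,20],[-0.1,5,0,0,20],[-0.1,4,0,0,20],[0,0,0,0,20]]])

```text
clock: 11.95
tcp_pos: [622.7, -22.2, 65.2]
tcp_rot: [-0.037, 1.554, -0.003]
force: [0.2, 0.0, 0.8]
finger_gap: 30.0
```

Run:
```python
from fit import *
plan([624,-2.5,65.1],1.4)
shot('w6');fit('w6')
```

```text
t 11.95 tcp [622.7 -22.2  65.2] gap 30.0 F [0.2 0.  0.8] q [-0.36  0.66  0.45  1.82 -0.37  0.73  0.3 ]
xaxis [ 0.017 -0.025 -1.   ] z yaw 1.24 todo tool [-0.4 19.6  1.7]
spin rad -0.0028 after spin, tool: [-0.4 19.6  1.8]
stone tool y = -0.0053 z + -4.86 167 x med 25.7
stone mid z vs y [-0.0191  0.1704] width 296.2
wedge centre z =  [0.0041 0.2034] top slope [-1.5365 62.5838]
wedge y [-23.6  61.7]
```

Emit:
send_rows(motion=[[[0,2,0,0,20],[0,2,0,0,20],[0,2,0,0,20],[0,2,0,0,20]]])

```text
clock: 12.33
tcp_pos: [622.6, -17.9, 65.2]
tcp_rot: [-0.038, 1.553, -0.009]
force: [-0.4, -5.9, -0.3]
finger_gap: 30.0
```

Emit:
send_rows(motion=[[[0,2,0,0,20],[0,2,0,0,20],[0,2,0,0,20]]])

```text
clock: 12.58
tcp_pos: [622.4, -17.9, 65.4]
tcp_rot: [-0.04, 1.553, -0.017]
force: [-0.5, -5.6, 1.7]
finger_gap: 29.8
```

```bash
cat > tip.py <<'E'
from fit import *
def tip():
    A=np.load("s5.npz")["P"];f=bot.grab_frame("scene");B=pts(f)
    # stone-frame x behind front edge; balance panel, pre-lift
    e=np.array([-.0314,.9995]);x=(A[...,:2]-[622.4,40])@e
    d=B[...,2]-A[...,2]
    for lo,hi in((3,40),(40,80),(80,120),(120,160),(160,230)):
        m=(x>lo)&(x<hi)&(abs(A[...,0]-618)<100)&(A[...,2]>60)&(abs(d)<25)
        print(lo,hi,m.sum(),"dz",np.nanmedian(d[m]).round(2),"expect per rad",235-(lo+hi)/2)
    return f
E
python3 - <<'E'
from tip import *
plan([624,-2.5,65.1],1.4); tip()
E
```

```text
t 12.58 tcp [622.4 -17.9  65.4] gap 29.8 F [-0.5 -5.6  1.7] q [-0.38  0.66  0.46  1.82 -0.37  0.73  0.28]
xaxis [ 0.018 -0.036 -0.999] z yaw 0.84 todo tool [-0.3 15.4  1.9]
spin rad -0.0097 after spin, tool: [-0.3 15.3  2. ]
3 40 1108 dz -0.08 expect per rad 213.5
40 80 1298 dz -0.02 expect per rad 175.0
80 120 1547 dz 0.03 expect per rad 135.0
120 160 1894 dz -0.06 expect per rad 95.0
160 230 3065 dz 0.09 expect per rad 40.0
```

Emit:
send_rows(motion=[[[0,4,0,0,20],[0,5,0,0,20]]])

```text
clock: 12.8
tcp_pos: [622.2, -17.6, 65.7]
tcp_rot: [-0.044, 1.552, -0.029]
force: [-1.1, -11.9, 3.1]
finger_gap: 29.9
```

Run:
```python
from tip import *
plan([624,-2.5,65.1],1.4)
```

```text
t 12.8 tcp [622.2 -17.6  65.7] gap 29.9 F [ -1.1 -11.9   3.1] q [-0.4   0.66  0.47  1.82 -0.36  0.73  0.26]
xaxis [ 0.019 -0.046 -0.999] z yaw 0.58 todo tool [-0.1 15.1  2. ]
spin rad -0.0143 after spin, tool: [-0.1 15.1  2.2]
```

Emit:
send_rows(motion=[[[0,9,0,0,20]]], squeeze=50)

```text
clock: 12.88
tcp_pos: [622.1, -15.7, 66.0]
tcp_rot: [-0.046, 1.551, -0.038]
force: [0.1, -15.8, 5.1]
finger_gap: 29.7
```

Run:
```python
from tip import *
plan([624,-2.5,65.1],1.4); shot("w7"); tip()
plan([624,-2.5,65.1],1.4)
```

```text
t 12.88 tcp [622.1 -15.7  66. ] gap 29.7 F [  0.1 -15.8   5.1] q [-0.41  0.66  0.48  1.82 -0.35  0.73  0.25]
xaxis [ 0.02  -0.054 -0.998] z yaw 0.32 todo tool [ 0.3 13.2  2. ]
spin rad -0.0189 after spin, tool: [ 0.3 13.1  2.2]
3 40 1110 dz 0.49 expect per rad 213.5
40 80 1289 dz 0.34 expect per rad 175.0
80 120 1537 dz 0.2 expect per rad 135.0
120 160 1878 dz 0.05 expect per rad 95.0
160 230 3055 dz 0.06 expect per rad 40.0
t 12.98 tcp [622.4 -14.3  66.1] gap 29.6 F [ -0.3 -11.7   4.3] q [-0.41  0.66  0.48  1.82 -0.35  0.73  0.25]
xaxis [ 0.02  -0.053 -0.998] z yaw 0.38 todo tool [ 0.4 11.8  1.7]
spin rad -0.0179 after spin, tool: [ 0.4 11.8  1.9]
```

View pics/w7.png

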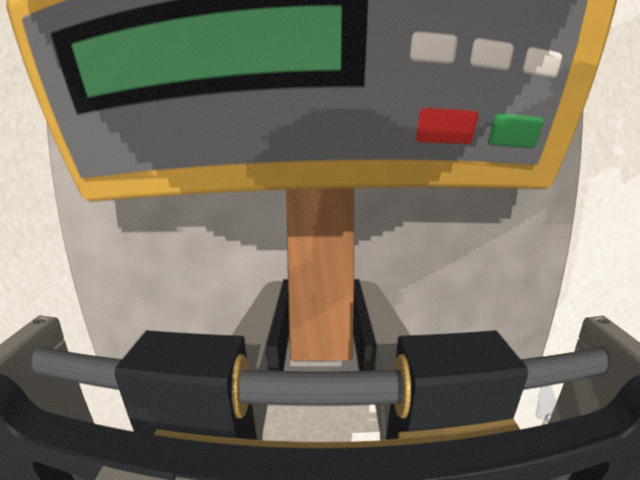

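The edge is just starting to rise (0.5 mm) and yaw has drifted about 1°. I'll keep pushing with a small spin correction.

Emit:
send_rows(motion=[[[0,10,0,-0.018,20]]])

```text
clock: 13.07
tcp_pos: [622.9, -12.0, 66.7]
tcp_rot: [-0.061, 1.548, -0.033]
force: [1.1, -15.6, 4.0]
finger_gap: 29.5
```

Run:
```python
from tip import *
plan([624,-2.5,65.1],1.4); tip()
plan([624,-2.5,65.1],1.4)
```

```text
t 13.07 tcp [622.9 -12.   66.7] gap 29.5 F [  1.1 -15.6   4. ] q [-0.42  0.66  0.48  1.82 -0.35  0.73  0.25]
xaxis [ 0.022 -0.06  -0.998] z yaw 1.07 todo tool [1.  9.5 1.2]
spin rad -0.0057 after spin, tool: [1.  9.5 1.3]
3 40 1112 dz 1.26 expect per rad 213.5
40 80 1284 dz 0.87 expect per rad 175.0
80 120 1530 dz 0.6 expect per rad 135.0
120 160 1874 dz 0.07 expect per rad 95.0
160 230 3039 dz 0.18 expect per rad 40.0
t 13.12 tcp [623.2 -10.2  66.7] gap 29.5 F [  0.4 -14.3   4.2] q [-0.42  0.66  0.48  1.82 -0.35  0.72  0.25]
xaxis [ 0.023 -0.06  -0.998] z yaw 1.24 todo tool [1.2 7.8 1. ]
spin rad -0.0029 after spin, tool: [1.2 7.8 1. ]
```

Emit:
send_rows(motion=[[[2,9,0,-0.01,20]]], squeeze=30)

```text
clock: 13.2
tcp_pos: [623.5, -8.1, 65.2]
tcp_rot: [-0.072, 1.547, -0.032]
force: [0.1, -12.5, 6.4]
finger_gap: 29.8
```

Run:
```python
from tip import *
plan([624,-2.5,65.1],1.4); tip()
plan([624,-2.5,65.1],1.4)
shot("w8");fit("w8")
```

```text
t 13.2 tcp [623.5  -8.1  65.2] gap 29.8 F [  0.1 -12.5   6.4] q [-0.43  0.66  0.48  1.82 -0.34  0.72  0.24]
xaxis [ 0.024 -0.066 -0.998] z yaw 1.53 todo tool [-0.3  5.5  0.7]
spin rad 0.0023 after spin, tool: [-0.3  5.5  0.7]
3 40 1112 dz 1.3 expect per rad 213.5
40 80 1283 dz 1.03 expect per rad 175.0
80 120 1523 dz 0.58 expect per rad 135.0
120 160 1872 dz 0.13 expect per rad 95.0
160 230 3044 dz 0.19 expect per rad 40.0
t 13.25 tcp [623.6  -7.6  65.1] gap 29.5 F [ -0.2 -14.1   3.3] q [-0.43  0.66  0.48  1.82 -0.34  0.72  0.24]
xaxis [ 0.025 -0.067 -0.997] z yaw 1.63 todo tool [-0.3  5.1  0.5]
spin rad 0.0041 after spin, tool: [-0.3  5.1  0.5]
stone tool y = -0.0083 z + -4.96 168 x med 25.9
stone mid z vs y [ 0.0146 -2.4768] width 296.0
wedge centre z =  [0.0262 0.5802] top slope [-2.4884 82.9283]
wedge y [-24.7  45.3]
```

```bash
cat >> tip.py <<'E'
def ang(n="s5"):
    A=np.load("s5.npz")["P"];Bs=[pts(bot.grab_frame("scene")) for _ in range(3)];B=np.nanmean(Bs,0)
    e=np.array([-.0314,.9995,0]);lat=np.array([.9995,.0314,0]);o=np.array([622.4,41,40])
    q=A-o;x=q@e
    m=(x>8)&(x<62)&(abs(q@lat)<92)&(q[...,2]>28)&(q[...,2]<80)&(abs(B[...,2]-A[...,2])<15)
    for _ in range(4):
        Q=A[m];c=Q.mean(0);nn=np.linalg.svd(Q-c,full_matrices=False)[2][2];m&=abs((A-c)@nn)<4
    nn*=np.sign(nn[2]);r=A[m]-(o+235*e);v=np.cross(np.cross(e,[0,0,1]),r) # lift direction check
    dd=(B-A)[m]@nn; w=-np.cross([0,0,1],e)  # rotation axis
    v=np.cross(w,r); v*=np.sign(np.median(v[:,2]))
    k=v@nn;th=np.sum(k*dd)/np.sum(k*k);th2=np.median(dd/k)
    print("panel",m.sum(),"n",nn.round(2),"angle",th.round(4),th2.round(4),"foot lift",(200*th2).round(2))
E
python3 - <<'E'
from tip import *
ang();plan([624,-2.5,65.1],1.4)
E
```

```text
panel 1541 n [ 0.02 -0.49  0.87] angle 0.0075 0.0078 foot lift 1.55
t 13.45 tcp [623.6  -7.6  65.1] gap 29.9 F [  0.3 -12.8   3.9] q [-0.43  0.66  0.48  1.82 -0.34  0.72  0.24]
xaxis [ 0.024 -0.066 -0.998] z yaw 1.58 todo tool [-0.3  5.1  0.6]
spin rad 0.0031 after spin, tool: [-0.3  5.1  0.5]
```

Emit:
send_rows(motion=[[[1,9,0,0,20]]])

```text
clock: 13.53
tcp_pos: [623.6, -7.2, 65.0]
tcp_rot: [-0.075, 1.545, -0.042]
force: [-3.1, -18.7, 11.7]
finger_gap: 30.1
```

Run:
```python
from tip import *
ang();plan([624,-2.5,65.1],1.4)
```

```text
panel 1541 n [ 0.02 -0.49  0.87] angle 0.0075 0.0077 foot lift 1.55
t 13.68 tcp [623.7  -6.9  65. ] gap 29.7 F [ -2.3 -15.6   7.3] q [-0.44  0.66  0.49  1.82 -0.34  0.72  0.23]
xaxis [ 0.026 -0.075 -0.997] z yaw 1.3 todo tool [-0.4  4.4  0.4]
spin rad -0.0017 after spin, tool: [-0.4  4.4  0.4]
```

Emit:
send_rows(motion=[[[-0.7,12,0,0,20]]], squeeze=40)

```text
clock: 13.77
tcp_pos: [623.4, -3.3, 65.8]
tcp_rot: [-0.076, 1.544, -0.053]
force: [0.5, -11.6, 1.1]
finger_gap: 29.6
```

Run:
```python
from tip import *
plan([624,-2.5,65.1],1.4);ang();plan([624,-2.5,65.1],1.4)
```

```text
t 13.77 tcp [623.4  -3.3  65.8] gap 29.6 F [  0.5 -11.6   1.1] q [-0.46  0.66  0.5   1.83 -0.33  0.72  0.21]
xaxis [ 0.026 -0.082 -0.996] z yaw 0.91 todo tool [0.7 0.9 0.6]
spin rad -0.0086 after spin, tool: [0.7 0.9 0.6]
panel 1541 n [ 0.02 -0.49  0.87] angle 0.0135 0.0136 foot lift 2.72
t 13.92 tcp [ 6.236e+02 -1.000e-01  6.530e+01] gap 29.2 F [  1.6 -11.3   1.3] q [-0.46  0.67  0.5   1.83 -0.33  0.72  0.21]
xaxis [ 0.026 -0.08  -0.996] z yaw 1.1 todo tool [ 0.4 -2.4  0.4]
spin rad -0.0053 after spin, tool: [ 0.4 -2.4  0.4]
```

Emit:
send_rows(motion=[[[0,0,0,0,20],[0,0,0,0,20]]])

```text
clock: 14.08
tcp_pos: [623.5, -0.3, 65.3]
tcp_rot: [-0.074, 1.545, -0.05]
force: [0.4, -2.1, 1.0]
finger_gap: 29.3
```

Run:
```python
from tip import *
plan([624,-2.5,65.1],1.4);ang();plan([624,-2.5,65.1],1.4)
shot("w9");d=np.load("w9.npz");P,t=wpts(d)
hsv=cv2.cvtColor(d["im"],cv2.COLOR_RGB2HSV)
w=(abs(t[...,2])<9)&(hsv[...,1]>110)&(hsv[...,0]<16)&(t[...,1]>-20)&(t[...,1]<40)&(P[...,2]<72)&(P[...,2]>40)
q=P[w];print("world slope of wedge top along y",np.polyfit(q[:,1],q[:,2],1).round(4),len(q))
W=t[w];C=[]
for a in range(14,40,3):
    z=t[(abs(t[...,1]-a)<1.5)&(abs(t[...,2])<25)&(hsv[...,1]>110)&(hsv[...,0]<16)&(P[...,2]<72)&(P[...,2]>40)]
    if len(z)>20:C.append((a,z[:,2].min(),z[:,2].max()))
print(np.round(C,1))
# front face of case: closest y per column
fr=[];
for u in list(range(120,270,5))+list(range(370,520,5)):
    r=np.where((P[:,u,2]>56)&(P[:,u,2]<78)&(P[:,u,1]>25)&(P[:,u,1]<60))[0]
    if len(r): k=r[np.argmin(P[r,u,1])];fr.append(P[k,u])
fr=np.array(fr);print("front edge y vs x",np.polyfit(fr[:,0],fr[:,1],1).round(4),"xmin/max",fr[:,0].min(),fr[:,0].max(),fr[:,2].mean())
f=bot.grab_frame("scene");cv2.imwrite("pics/s9.png",cv2.resize(f["image"][200:400,230:500],(756,560))[:,:,::-1])
```

```text
t 14.08 tcp [ 6.235e+02 -3.000e-01  6.530e+01] gap 29.3 F [ 0.4 -2.1  1. ] q [-0.46  0.67  0.5   1.82 -0.33  0.72  0.21]
xaxis [ 0.026 -0.079 -0.997] z yaw 0.92 todo tool [ 0.4 -2.2  0.5]
spin rad -0.0084 after spin, tool: [ 0.4 -2.2  0.5]
panel 1541 n [ 0.02 -0.49  0.87] angle 0.0138 0.0139 foot lift 2.77
t 14.23 tcp [ 6.235e+02 -3.000e-01  6.530e+01] gap 29.5 F [ 0.7 -1.7  0.7] q [-0.46  0.67  0.5   1.83 -0.33  0.72  0.21]
xaxis [ 0.026 -0.079 -0.997] z yaw 0.97 todo tool [ 0.4 -2.2  0.5]
spin rad -0.0075 after spin, tool: [ 0.4 -2.2  0.5]
world slope of wedge top along y [-0.204 61.554] 4760
[[ 14.  -14.4  15.1]
 [ 17.  -14.4  15. ]
 [ 20.  -14.3  15. ]
 [ 23.  -14.2  14.9]
 [ 26.  -14.3  14.9]
 [ 29.  -14.1  14.7]
 [ 32.  -14.1  14.8]
 [ 35.  -14.1  14.7]
 [ 38.  -14.4  14.7]]
front edge y vs x [ 0.0295 24.1948] xmin/max 537.2195614685901 706.6323942160201 72.65727591799167
```

View pics/w9.png

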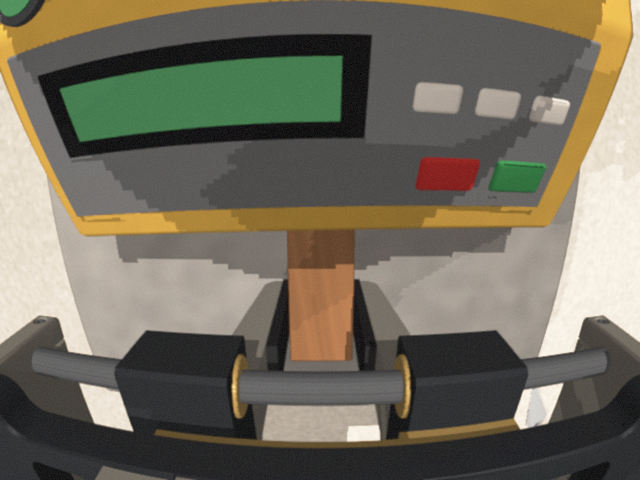

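View pics/s9.png

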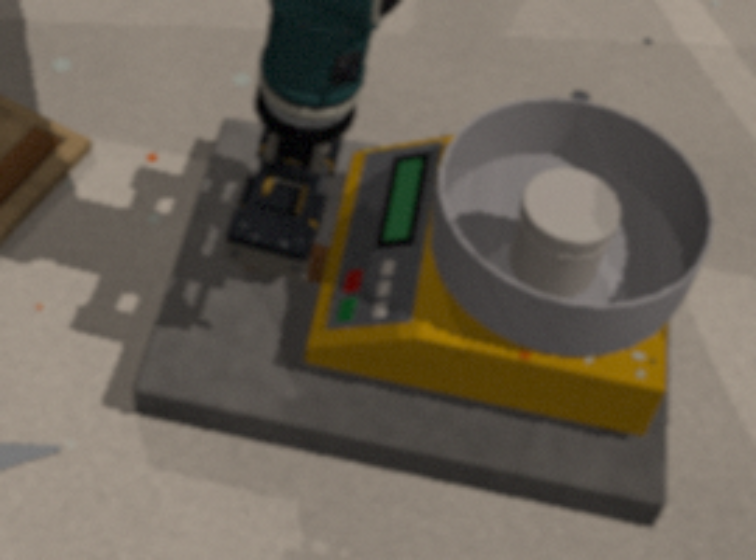

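Run:
```python
from tip import *
ang();plan([624,-2.5,65.1],1.4);print(bot.sign_off())
```

```text
panel 1541 n [ 0.02 -0.49  0.87] angle 0.0137 0.0135 foot lift 2.7
t 14.48 tcp [ 6.235e+02 -3.000e-01  6.530e+01] gap 29.8 F [ 0.1 -2.2  0.6] q [-0.46  0.67  0.5   1.83 -0.33  0.72  0.21]
xaxis [ 0.026 -0.079 -0.997] z yaw 0.97 todo tool [ 0.4 -2.2  0.5]
spin rad -0.0075 after spin, tool: [ 0.4 -2.2  0.5]
the job is handed in; nothing more can be done
None
```

The wedge is under the middle of the balance's front edge, both front feet are clear of the stone, and the gripper is still holding the wedge. I handed the job in at 14.5 s.

I took the wedge from the middle pocket, laid it flat on the stone, regripped it there and slid it in thin end first.

**Last checks:**
- **Foot lift:** the scene camera gives a tilt of about 0.0137 rad, or 2.7–2.8 mm under the front feet. The wedge geometry gives about 3.3 mm; both are close to the 3 mm you asked for and well under 8 mm.
- **Wedge:** its top slopes 0.204 (1 in 5 expected), so it is lying flat. It is about 0.6° off square to the front, which I left uncorrected, and roughly on the middle by eye in the last wrist picture.
- **Grip:** the finger gap is about 29.8 mm at 40 N, with a leftover push of about 2 N at the wrist.
- **Surroundings:** the pot is standing in the bowl, and only the wedge appears to touch the balance. I did not move the packers, but the tray is mostly out of the last picture, so that was not checked again.

**What went less well:**
- The fingertips pressed on the tray with about 35 N for a moment before the grasp; I backed off 2 mm and then gripped.
- The tool leaned about 4.5° while pushing, but the wedge stayed flat.

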